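# Pull the stray stepped part and put it away in the drawer

## Robot

A 6-joint arm with a two-finger parallel gripper is mounted at the origin on the work surface. World frame = base frame: x ahead of the robot, y to its left, z up, the work surface at z = 0. Lengths are in m, angles in rad, forces in N, time in s.
With the tool pointing down it reaches from about 0.425 to 0.95 m from the base axis. Payload 3.5 kg.
Tool frame: the origin (TCP) lies midway between the tips of the shut fingers; the grasp point (between the pads) lies 19 mm behind it; z points along the fingers, y is the line along which they close (so a half turn about z gives the same grasp; the last joint's range is limited). The gripper opens to 85 mm and grips with 20 to 120 N. Pads are 22 mm wide; open, the fingers measure 114 mm over their backs; the gripper's body (76 mm by 85 mm) begins 54 mm behind the grasp point. The pads swing forward as they close: fully open they stand 13 mm farther back than shut.
Start: joints at [1.023, 0.286, 1.577, -0, 1.279, -0.15], TCP at [0.261, 0.622, 0.231] pointing down, gripper open.
Joint ranges: [-2.77, 2.77], [-0.9, 2.22], [0.21, 2.48], [-1.53, 4.67], [0.24, 2.81], [-2.84, 2.84]. Speed limits (rad/s): [2.79, 2.79, 3.14, 3.14, 3.14, 3.14].

## Interface

Orientations are given as a unit quaternion [x, y, z, w].
In Python, from plant import ctrl gives the robot as it stands.
- The arm moves only by the tool move_arm, never from a script. Its argument "plan" is a list of rows, each an object of numbers: "x", "y", "z": the shift along the tool's x, y, z in m; "yaw": the turn about the tool's z in rad; "fingers": the closure, from 0 (fully open) to 1 (shut). In form: [{"x": .., "y": .., "z": .., "yaw": .., "fingers": ..}, ...]. A call has 1 to 5 rows; each row is the pose to reach, as a shift and turn from the pose commanded when the call began, along the tool's axes at that moment; what a row does not reach only later rows make up. A row lasts 1/10 s, in which the tool goes at most 50 mm and 8.59 degrees, less where a joint would pass 70% of its speed; a pose out of reach is approached as far as the arm can. A call with a gripper value outside its range is refused whole. The fingers move at their own pace and stop on an object; "force" is the grip in N (left out, the last holds). Time passes only in rows, so rows that repeat a pose let the fingers close. It gives the time, the measured TCP pose, the force, the opening and the grip force at its end, in the units of the state.
- ctrl.get_state(): the state, without advancing time (a new reading comes with each control period).
- ctrl.read_camera(name): name is "side" or "top"; returns the picture (384x512x3 uint8, red, green, blue); there is no depth.
- ctrl.camera_model(name): a dict with "intrinsics" (3x3 intrinsics, pixels), "cam_to_world" (4x4, takes a point from camera to world coordinates). Camera axes: x right, y up, looking along -z (the intrinsics and any distortion apply to the point x, -y, -z); pixel columns grow to the right and rows downward; lengths in m; the calibration is good to about 2 mm. A picture is of the moment at which its call begins. camera_model takes no time and is no camera call.
- ctrl.sign_off(): hands the job in; it is judged then, once.
The state is a dict: "time": time; "qpos": joint angles; "dq": joint speeds; "joint_efforts": joint torques, N m; "eef_pos": TCP position; "tcp_rot": TCP orientation; "contact_force": force on the tool from outside, world axes, zero at the start; "wrist_torque": the same for the moment, N m; "opening": opening from 0.0 (shut) to 1.0 (fully open); "finger_force": force on a finger pad.
Only numpy, scipy, OpenCV 4.12 (cv2) and the standard library are available. Lean on these libraries where they do the work, as an engineer would, in place of code of your own. Each camera call takes 0.05 s, during which the arm holds its last target. There are 200 camera calls.

## Task

One part in the blue pocket tray is a stray: it has a slender stem on a wider foot, while the others are plain round slugs. Pluck it out, stand it upright on its foot in the narrow compartment of the open drawer, let go, then push the drawer fully shut with the part still standing inside. Leave the other parts in their pockets and everything else on the bench where it is.

Things in the scene. Friction and masses are not known exactly. Their poses are not given: they have to be found in the camera images.
- stepped: the stray part, dark steel: round foot 24 mm across and 14 mm high, with a coaxial stem 12 mm across on it; 44 mm tall in all. Origin: centre of its underside, z up along the stem. It stands in one of the tray's pockets, its stem top about 10 mm higher than the neighbouring slugs
- tray: blue pocket tray, fixed to the bench, 130 (its x) x 190 (its y) x 18 mm high. Origin: centre of its underside. Six square pockets 30 mm wide and 10 mm deep (pocket floor 8 mm above the bench) at x = -30 and +30 mm and y = -60, 0, +60 mm; one pocket is empty
- plain0: plain round slug, dark steel, 24 mm across and 34 mm tall, standing in a pocket of the tray; stays there. Origin: centre of its underside
- plain1: plain round slug, dark steel, 24 mm across and 34 mm tall, standing in a pocket of the tray; stays there. Origin: centre of its underside
- plain2: plain round slug, dark steel, 24 mm across and 34 mm tall, standing in a pocket of the tray; stays there. Origin: centre of its underside
- plain3: plain round slug, dark steel, 24 mm across and 34 mm tall, standing in a pocket of the tray; stays there. Origin: centre of its underside
- drawer (a joint): opening of the drawer in m: 0 = fully shut, grows as it comes out; at most 0.15. It slides along the x axis of the point compartment: out along -x, shut along +x, with about 1.5 N of friction
- compartment (a point): point on the drawer floor, midway across the narrow compartment; moves with the drawer. x into the unit (shutting direction), y across, z up. The compartment reaches 28 mm either side in y; front panel's inside 55 mm away at -x, rear wall 113 mm at +x. Floor 14 mm above the bench; walls and divider 22 mm high. The wide compartment (108 mm) is on the -y side
- unit: grey drawer unit fixed to the bench, 200 x 200 x 75 mm high, holding one drawer. Origin: lower edge of its front face, at mid-width; x points into the unit, y across. The drawer's white front panel is 192 wide x 60 high x 12 mm thick, its top edge 66 mm above the bench. Its opening leaves 53 mm above the drawer floor
- pull (a point): middle of the drawer's steel bar pull, 8 mm thick, 80 mm long along y, on the front panel: 22 mm out from the panel's outer face and 42 mm above the bench; same axes as the point compartment
- jar: closed plastic jar standing on the bench, 60 mm across, 90 mm tall; bystander. Origin: centre of its underside
- brush: brush 190 mm long lying on the bench; bystander
- dish: small empty open red dish 60 x 60 x 30 mm high between tray and drawer unit, nearer the robot; bystander. Origin: centre of its underside
Things that resemble listed ones, but are neither listed nor needed, are in the scene too. Of the things that look like the tray, the largest one is meant.

How it is judged:
By the outcome, as a careful person would: the job done as asked, in the order asked, and still so for the second after the job is handed in, with the robot touching nothing.
It also fails if it takes over 51 s, if anything falls off the work surface, if the arm or the gripper's body presses on something with over 40 N, if the wrist force passes 120 N, or if a joint passes its speed limit or range.

## Working session

There is one attempt and no reset: what is moved stays moved. The work goes in short steps, Python scripts to look and compute and a tool call to move; the robot and the scene stay as the last step left them, time stands still between calls to the robot, and variables do not carry over. Pictures are saved under pics/ and viewed, at most 10 in all, crops included, and the job is handed in when it is done.

Besides the shell and the picture viewer there is one more tool, called after "Call:" in YAML: its name, and indented under it one key for each argument. move_arm: Moves the arm, as the interface text tells. Its arguments: {"type":"object","properties":{"plan":{"type":"array"},"force":{"type":"number"}},"required":["plan"]}

```bash
mkdir -p pics; python3 - <<'E'
from plant import ctrl
import cv2,numpy as np
for n in("top","side"):
    im=ctrl.read_camera(n); cv2.imwrite(f"pics/{n}0.png",cv2.resize(im[:,:,::-1],(800,600),interpolation=cv2.INTER_CUBIC)); np.save(f"pics/{n}0.npy",im)
    m=ctrl.camera_model(n); print(n,{k:np.round(v,4).tolist() if not isinstance(v,str) else v for k,v in m.items()})
s=ctrl.get_state();print({k:np.round(v,3).tolist() for k,v in s.items()})
E
```

```text
top {'intrinsics': [[375.6924, 0.0, 261.0024], [0.0, 375.6924, 186.4249], [0.0, 0.0, 1.0]], 'cam_to_world': [[0.0277, 0.9935, -0.1102, 0.4657], [-0.9994, 0.0296, 0.0156, 0.0265], [0.0188, 0.1097, 0.9938, 1.3167], [0.0, 0.0, 0.0, 1.0]]}
side {'intrinsics': [[403.2444, 0.0, 256.8502], [0.0, 403.2444, 183.6977], [0.0, 0.0, 1.0]], 'cam_to_world': [[0.7652, 0.4738, -0.4358, 0.1118], [-0.6437, 0.5678, -0.5131, -0.561], [0.0043, 0.6731, 0.7395, 0.8662], [0.0, 0.0, 0.0, 1.0]]}
{'time': 0.1, 'qpos': [1.023, 0.287, 1.578, 0.0, 1.279, -0.15], 'dq': [0.002, -0.002, -0.003, -0.0, 0.001, 0.001], 'joint_efforts': [0.0, -40.73, -29.37, -0.0, 0.003, 0.0], 'eef_pos': [0.261, 0.622, 0.23], 'tcp_rot': [0.198, 0.98, -0.001, -0.0], 'contact_force': [0.128, -1.155, 0.063], 'wrist_torque': [0.033, 0.005, 0.01], 'finger_force': 0.0, 'opening': 0.998}
```

View pics/top0.png

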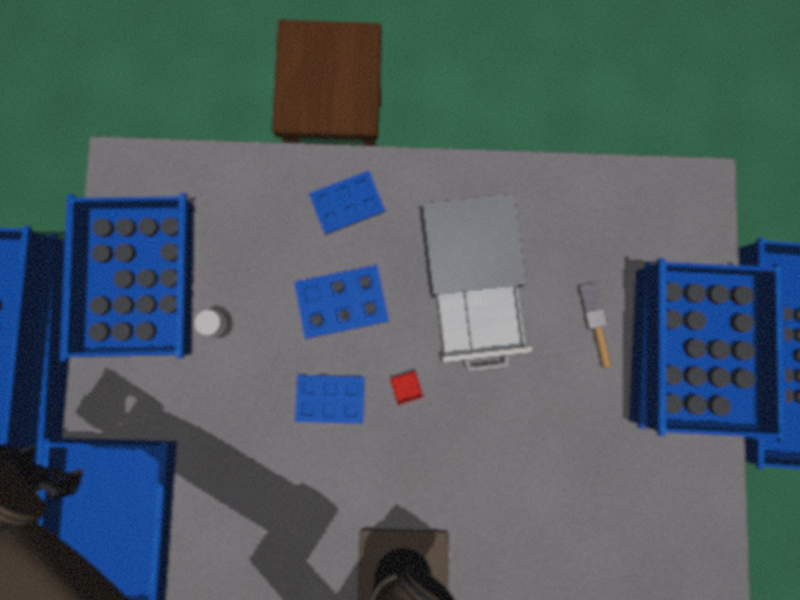

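View pics/side0.png

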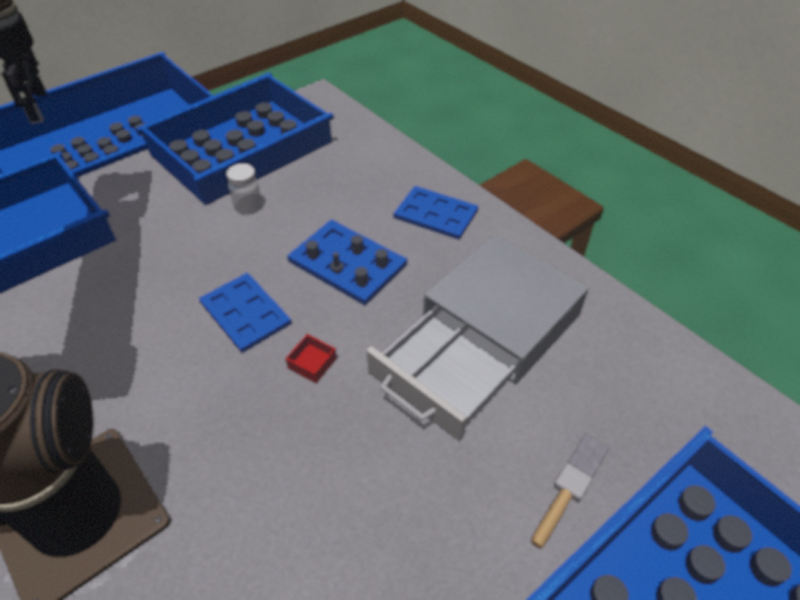

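The top view shows three pocket trays, at about (347,202), (341,300) and (330,398). The middle one is the largest and the only one holding five parts, so it's the tray meant. The stray looks to be at side (337,262) and top (343,314), the only part with a thin stem. The drawer unit is at top (475,245), open towards the robot. Its narrow compartment is on the left, at about (453,320). Next I'll enlarge these and measure.

```bash
cat > h.py <<'E'
import numpy as np,cv2
from scipy.optimize import minimize
from plant import ctrl
M={n:ctrl.camera_model(n) for n in("top","side")}
def proj(n,P):
    T=np.linalg.inv(M[n]["cam_to_world"]);K=M[n]["intrinsics"]
    p=np.atleast_2d(P)@T[:3,:3].T+T[:3,3]; p=p*[1,-1,-1]; q=p@np.array(K).T
    return q[:,:2]/q[:,2:]
def ray(n,u,v):
    T=np.array(M[n]["cam_to_world"]);d=np.linalg.inv(M[n]["intrinsics"])@[u,v,1]
    return T[:3,3],T[:3,:3]@(d*[1,-1,-1])
def onz(n,u,v,z):
    o,d=ray(n,u,v);return o+d*(z-o[2])/d[2]
def tri(a,b):
    A=[];y=[]
    for n,uv in(("top",a),("side",b)):
        o,d=ray(n,*uv);d/=np.linalg.norm(d);Q=np.eye(3)-np.outer(d,d);A.append(Q);y.append(Q@o)
    r=np.linalg.lstsq(np.vstack(A),np.hstack(y),rcond=None)
    return r[0],np.sqrt(r[1] if len(r[1]) else 0)
def place(P,x,y,a):
    P=np.array(P,float);c,s=np.cos(a),np.sin(a)
    return np.c_[x+c*P[:,0]-s*P[:,1],y+s*P[:,0]+c*P[:,1],P[:,2]]
def crop(n,im,u,v,w,h,k,f):
    c=im[int(v-h/2):int(v+h/2),int(u-w/2):int(u+w/2),::-1]
    c=cv2.resize(c,None,fx=k,fy=k,interpolation=cv2.INTER_CUBIC)
    for i in range(0,w,10):cv2.putText(c,str(int(u-w/2)+i),(i*k,8),0,.3,(0,255,255)) ;c[:10,i*k]=(0,255,255)
    for i in range(0,h,10):cv2.putText(c,str(int(v-h/2)+i),(0,i*k+4),0,.3,(0,255,255))
    if f:cv2.imwrite(f,c)
    return c
E
cat > a.py <<'E'
from h import *
I={n:np.load(f"pics/{n}0.npy") for n in M}
mk={}
for n,(u,v) in(("top",(341,300)),("side",(325,262))):
    hsv=cv2.cvtColor(I[n],cv2.COLOR_RGB2HSV);m=cv2.inRange(hsv,(100,120,40),(125,255,255))
    _,l,st,ce=cv2.connectedComponentsWithStats(m)
    k=[i for i in range(1,len(st)) if st[i,4]>200]
    i=min(k,key=lambda i:np.hypot(*(ce[i]-np.array([u,v])*.64)));
    pts=cv2.findNonZero((l==i).astype(np.uint8));z=np.zeros(m.shape,np.uint8)
    cv2.fillConvexPoly(z,cv2.convexHull(pts),255);mk[n]=cv2.resize(z,None,fx=4,fy=4,interpolation=cv2.INTER_LINEAR)>127
    print(n,st[i])
B=[(a*.065,b*.095,c) for a in(-1,1) for b in(-1,1) for c in(0,.018)]
def iou(p,ns=("top","side")):
    t=0
    for n in ns:
        q=proj(n,place(B,*p));q=(q+.5)*4-.5
        z=np.zeros(mk[n].shape,np.uint8);cv2.fillConvexPoly(z,cv2.convexHull(np.round(q*16).astype(np.int32)),1,shift=4)
        z=z>0;t-=(z&mk[n]).sum()/(z|mk[n]).sum()
    return t
c=onz("top",341*.64,300*.64,.018)
for ns in(("top","side"),("top",),("side",)):
    best=min((minimize(iou,[c[0],c[1],a],args=(ns,),method="Nelder-Mead",options=dict(initial_simplex=np.array([[c[0],c[1],a],[c[0]+.02,c[1],a],[c[0],c[1]+.02,a],[c[0],c[1],a+.1]]),xatol=1e-5,fatol=1e-6)) for a in(0,.15,-.15)),key=lambda r:r.fun)
    print(ns,best.x,best.fun)
    if len(ns)==2:
        for px in(-.03,.03):
            for py in(-.06,0,.06):
                P=place([(px,py,.052)],*best.x);print(px,py,P[0].round(4),proj("top",P).round(1),proj("side",P).round(1))
a=crop("top",I["top"],219,194,70,50,8,None);b=crop("side",I["side"],222,168,90,62,8,None)
w=max(a.shape[1],b.shape[1]);cv2.imwrite("pics/tr.png",cv2.resize(np.vstack([np.pad(x,((0,0),(0,w-x.shape[1]),(0,0))) for x in(a,b)]),None,fx=.66,fy=.66,interpolation=cv2.INTER_AREA))
a=crop("top",I["top"],304,180,80,120,5,None);b=crop("side",I["side"],306,215,160,140,5,None)
h=max(a.shape[0],b.shape[0]);x=np.hstack([np.pad(x,((0,h-x.shape[0]),(0,0),(0,0))) for x in(a,b)])
cv2.imwrite("pics/dr.png",cv2.resize(x,None,fx=800/x.shape[1],fy=800/x.shape[1],interpolation=cv2.INTER_AREA))
E
python3 a.py
```

```text
top [ 189  170   60   47 1844]
side [ 185  141   75   53 1776]
('top', 'side') [0.58438275 0.15508922 0.23797898] -1.9190833351101957
-0.03 -0.06 [0.5694 0.0897 0.052 ] [[236.1 196.5]] [[231.2 170.1]]
-0.03 0 [0.5552 0.148  0.052 ] [[218.6 200.2]] [[214.9 161.2]]
-0.03 0.06 [0.5411 0.2063 0.052 ] [[201.1 203.9]] [[199.3 152.7]]
0.03 -0.06 [0.6277 0.1039 0.052 ] [[232.5 179.2]] [[244.2 158.2]]
0.03 0 [0.6135 0.1622 0.052 ] [[215.1 182.9]] [[228.1 149.8]]
0.03 0.06 [0.5994 0.2205 0.052 ] [[197.7 186.5]] [[212.6 141.7]]
('top',) [0.58471386 0.15450423 0.24098566] -0.9777054034048853
('side',) [0.58360079 0.15954591 0.2360444 ] -0.948848756001746
```

View pics/tr.png

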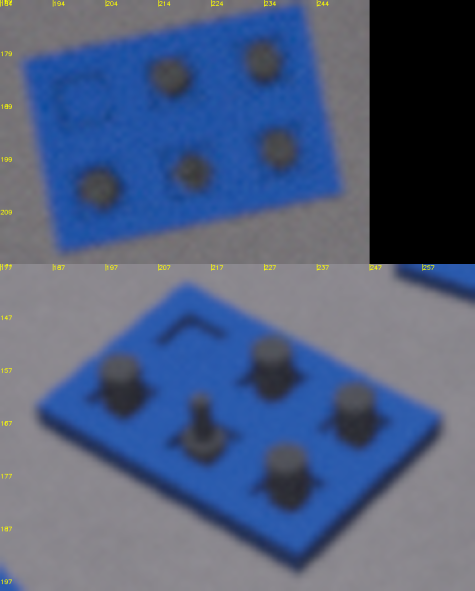

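View pics/dr.png

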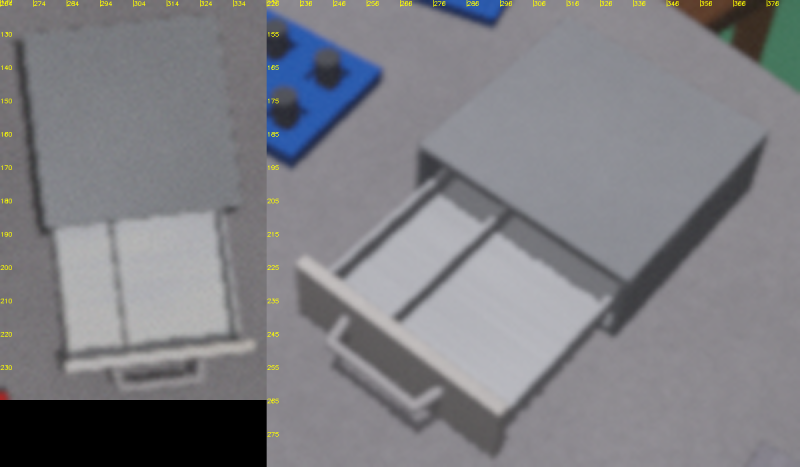

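The crop confirms the stray. Its stem and foot are at side (215,162–171) and top (220,201), in pocket (-30, 0). The four plain slugs are at side (199,155), (228,150), (244,158) and (231,171). The drawer crop gives the panel corners, divider and pull. Next I'll fit the drawer pose.

```bash
cat > b.py <<'E'
from h import *
from scipy.optimize import least_squares
T=lambda x,y:(264+x/3.333-.4,120+y/3.333-.4)
S=lambda x,y:(226+(x-267)/3.333-.4,145+y/3.333-.4)
U=[("top",T(44,231),(0,.1,.075)),("top",T(239,207),(0,-.1,.075)),("top",T(18,42),(.2,.1,.075)),("top",T(218,18),(.2,-.1,.075)),
("side",S(420,150),(0,.1,.075)),("side",S(629,282),(0,-.1,.075)),("side",S(767,137),(.2,-.1,.075)),("side",S(590,22),(.2,.1,.075))]
D=[("top",T(66,368),(-.012,.096,.066)),("top",T(254,347),(-.012,-.096,.066)),("side",S(299,262),(-.012,.096,.066)),("side",S(497,414),(-.012,-.096,.066))]
def res(p,full=False):
    r=[]
    for n,uv,P in U: r.append(proj(n,place([P],*p[:3]))[0]-uv)
    for n,uv,P in D: r.append(proj(n,place([(P[0]-p[3],P[1],P[2])],*p[:3]))[0]-uv)
    return np.array(r) if full else np.ravel(r)
r=least_squares(res,[.7,-.15,.1,.12],loss="soft_l1");p=r.x
print(p.round(4));print(res(p,1).round(1).tolist())
def loc(n,uv,z):
    q=onz(n,*uv,z)[:2]-p[:2];c,s=np.cos(p[2]),np.sin(p[2]);return np.round([c*q[0]+s*q[1],-s*q[0]+c*q[1]],4)
for nm,n,uv,z in[("div","top",T(110,222),.036),("div","top",T(124,345),.036),("div s","side",S(510,212),.036),("div s","side",S(398,318),.036),("leftwall","top",T(54,228),.036),("leftwall","top",T(66,350),.036),("wall s","side",S(447,175),.036),("pull L","top",T(120,385),.042),("pull R","top",T(201,380),.042),("pull s L","side",S(333,340),.042),("pull s R","side",S(413,407),.042)]: print(nm,loc(n,uv,z))
print("comp",place([(-p[3]+.055,.056,.014)],*p[:3]),"pull",place([(-p[3]-.034,0,.042)],*p[:3]))
print("stem",tri((219,200.3),(215,161.6)))
E
python3 b.py
```

```text
[ 0.6096 -0.1464  0.1361  0.1271]
[[0.5, 0.2], [1.4, 1.1], [1.6, -1.6], [0.0, -0.3], [-0.8, -1.5], [-0.5, 0.7], [1.4, -1.3], [-6.3, -1.5], [-0.4, 0.8], [0.5, 0.8], [-0.2, -0.8], [1.5, -0.2]]
div [0.0067 0.0298]
div [-0.1202  0.0306]
div s [0.0226 0.0212]
div s [-0.1127  0.0202]
leftwall [0.0067 0.088 ]
leftwall [-0.1188  0.09  ]
wall s [0.0185 0.0828]
pull L [-0.1598  0.0402]
pull R [-0.1637 -0.0422]
pull s L [-0.162   0.0398]
pull s R [-0.1648 -0.0395]
comp [[ 0.53056838 -0.10066901  0.014     ]] pull [[ 0.44998749 -0.16822431  0.042     ]]
stem (array([0.55473901, 0.14677887, 0.05180415]), array([0.00015105]))
```

```bash
cat > g.py <<'E'
import sys,numpy as np
from plant import ctrl
from scipy.spatial.transform import Rotation as R
s=ctrl.get_state();r=R.from_quat(s["tcp_rot"]);m=r.as_matrix()
t=np.array([float(v) for v in sys.argv[1:4]]);a=float(sys.argv[4]) if len(sys.argv)>4 else .136
d=(np.arctan2(m[1,1],m[0,1])-a+np.pi)%(2*np.pi)-np.pi
print("tcp",np.round(s["eef_pos"],4),"shift",np.round(m.T@(t-s["eef_pos"]),4),"yaw",round(d,4),"open",round(s["opening"],3),"ff",np.round(s["finger_force"],1),"F",np.round(s["contact_force"],1),"t",round(s["time"],2),"q",np.round(s["qpos"],2))
E
python3 g.py .555 .1475 .13
```

```text
tcp [0.2612 0.6218 0.2301] shift [-0.4547 -0.3232  0.1006] yaw 1.037 open 0.998 ff 0.0 F [ 0.1 -1.2  0.1] t 0.1 q [ 1.02  0.29  1.58  0.    1.28 -0.15]
```

Call:
move_arm:
  plan:
    - {"x":-0.04,"y":-0.028,"z":0,"yaw":0.14,"fingers":0.55}
    - {"x":-0.08,"y":-0.057,"z":0,"yaw":0.28,"fingers":0.55}
    - {"x":-0.12,"y":-0.085,"z":0,"yaw":0.42,"fingers":0.55}
    - {"x":-0.16,"y":-0.114,"z":0,"yaw":0.56,"fingers":0.55}
    - {"x":-0.2,"y":-0.142,"z":0,"yaw":0.7,"fingers":0.55}

```text
time: 0.6
eef_pos: [0.3911, 0.412, 0.2308]
tcp_rot: [0.524, 0.852, -0.0, -0.0]
contact_force: [0.8, 0.0, 0.7]
opening: 0.447
finger_force: 0.0
```

```bash
python3 g.py .555 .1475 .13
```

```text
tcp [0.3911 0.412  0.2308] shift [-0.3099  0.0271  0.1008] yaw 0.3317 open 0.447 ff 0.0 F [0.8 0.  0.7] t 0.6 q [ 0.63  0.05  1.84 -0.    1.25  0.17]
```

Call:
move_arm:
  plan:
    - {"x":-0.045,"y":0.004,"z":0,"yaw":0.11,"fingers":0.55}
    - {"x":-0.09,"y":0.008,"z":0,"yaw":0.22,"fingers":0.55}
    - {"x":-0.135,"y":0.012,"z":0,"yaw":0.332,"fingers":0.55}
    - {"x":-0.18,"y":0.016,"z":0,"yaw":0.332,"fingers":0.55}
    - {"x":-0.22,"y":0.019,"z":0,"yaw":0.332,"fingers":0.55}

```text
time: 1.1
eef_pos: [0.5085, 0.2247, 0.2309]
tcp_rot: [0.656, 0.755, -0.0, -0.0]
contact_force: [0.3, -0.6, -0.0]
opening: 0.45
finger_force: 0.0
```

```bash
python3 g.py .555 .1475 .10
```

```text
tcp [0.5085 0.2247 0.2309] shift [-0.0829  0.0353  0.1309] yaw 0.0043 open 0.45 ff 0.0 F [ 0.3 -0.6 -0. ] t 1.1 q [ 0.23  0.03  1.87 -0.    1.25  0.09]
```

Call:
move_arm:
  plan:
    - {"x":-0.03,"y":0.013,"z":0.03,"yaw":0,"fingers":0.55}
    - {"x":-0.06,"y":0.026,"z":0.06,"yaw":0,"fingers":0.55}
    - {"x":-0.083,"y":0.035,"z":0.09,"yaw":0,"fingers":0.55}
    - {"x":-0.083,"y":0.035,"z":0.12,"yaw":0,"fingers":0.55}
    - {"x":-0.083,"y":0.035,"z":0.131,"yaw":0,"fingers":0.55}

```text
time: 1.6
eef_pos: [0.5518, 0.1483, 0.0961]
tcp_rot: [0.656, 0.755, -0.003, -0.003]
contact_force: [0.8, -0.6, -0.2]
opening: 0.451
finger_force: 0.0
```

```bash
python3 g.py .555 .1475 .027; python3 - <<'E'
from h import *
I={n:ctrl.read_camera(n) for n in M}
s=ctrl.get_state();print(proj("top",s["eef_pos"]),proj("side",s["eef_pos"]))
a=crop("top",I["top"],219,190,60,70,7,None);b=crop("side",I["side"],218,150,50,70,7,None)
cv2.imwrite("pics/g1.png",np.hstack([a,b]))
E
```

```text
tcp [0.5518 0.1483 0.0961] shift [-0.0013  0.0035  0.0691] yaw 0.0033 open 0.451 ff 0.0 F [ 0.8 -0.6 -0.2] t 1.6 q [ 0.09  0.21  1.93  0.    1.01 -0.05]
[[216.8322941  199.99005913]] [[212.60151355 149.66847547]]
```

View pics/g1.png

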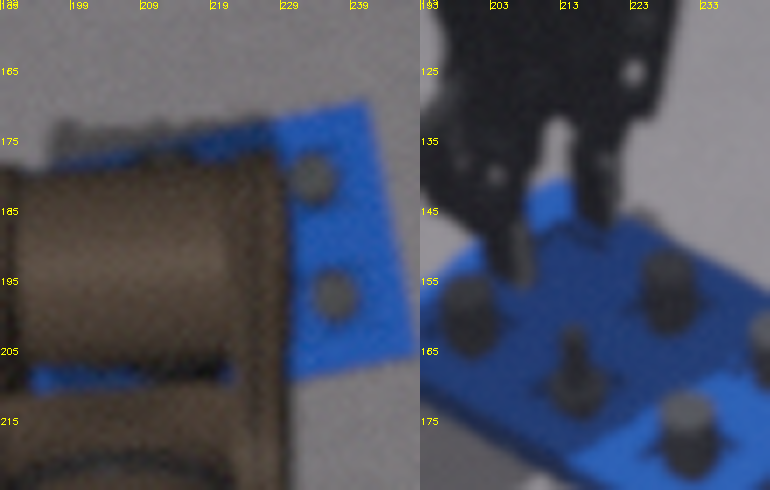

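The crop shows the fingers either side of the stem, whose top is at side (215,162), and no slug in their way. I'll go down and close.

Call:
move_arm:
  plan:
    - {"x":-0.001,"y":0.003,"z":0.005,"yaw":0,"fingers":0.55}
    - {"x":-0.001,"y":0.003,"z":0.025,"yaw":0,"fingers":0.55}
    - {"x":-0.001,"y":0.003,"z":0.045,"yaw":0,"fingers":0.55}
    - {"x":-0.001,"y":0.003,"z":0.062,"yaw":0,"fingers":0.55}
    - {"x":-0.001,"y":0.003,"z":0.062,"yaw":0,"fingers":0.55}

```text
time: 2.2
eef_pos: [0.5567, 0.1494, 0.0376]
tcp_rot: [0.655, 0.756, -0.001, -0.001]
contact_force: [-0.5, 0.0, 0.0]
opening: 0.449
finger_force: 0.0
```

```bash
python3 g.py .555 .1475 .027
```

```text
tcp [0.5567 0.1494 0.0376] shift [-0.0016 -0.0019  0.0106] yaw 0.006 open 0.449 ff 0.0 F [-0.5  0.   0. ] t 2.2 q [ 0.09  0.31  1.94 -0.    0.89 -0.06]
```

Call:
move_arm:
  plan:
    - {"x":-0.0015,"y":-0.001,"z":0.004,"yaw":0,"fingers":0.55}
    - {"x":-0.0015,"y":-0.001,"z":0.0105,"yaw":0,"fingers":0.55}
    - {"x":-0.0015,"y":-0.001,"z":0.0105,"yaw":0,"fingers":0.65}
    - {"x":-0.0015,"y":-0.001,"z":0.0105,"yaw":0,"fingers":0.72}
    - {"x":-0.0015,"y":-0.001,"z":0.0105,"yaw":0,"fingers":0.76}

```text
time: 2.7
eef_pos: [0.557, 0.1473, 0.0284]
tcp_rot: [0.656, 0.755, 0.0, 0.0]
contact_force: [0.8, 0.1, -0.4]
opening: 0.241
finger_force: 0.0
```

```bash
python3 g.py .555 .1475 .027
```

```text
tcp [0.557  0.1473 0.0284] shift [ 0.0005 -0.002   0.0014] yaw 0.005 open 0.241 ff 0.0 F [ 0.8  0.1 -0.4] t 2.7 q [ 0.08  0.32  1.94 -0.    0.87 -0.06]
```

Call:
move_arm:
  plan:
    - {"x":0,"y":-0.002,"z":0.001,"yaw":0,"fingers":0.78}
    - {"x":0,"y":-0.002,"z":0.001,"yaw":0,"fingers":0.85}
    - {"x":0,"y":-0.002,"z":0.001,"yaw":0,"fingers":0.92}
    - {"x":0,"y":-0.002,"z":0.001,"yaw":0,"fingers":1}
    - {"x":0,"y":-0.002,"z":0.001,"yaw":0,"fingers":1}
  force: 40

```text
time: 3.2
eef_pos: [0.5544, 0.147, 0.0268]
tcp_rot: [0.656, 0.755, -0.0, -0.0]
contact_force: [-1.1, 0.7, 0.6]
opening: 0.115
finger_force: 38.9
```

```bash
python3 g.py .555 .1475 .027
```

```text
tcp [0.5544 0.147  0.0268] shift [ 0.0004  0.0006 -0.0002] yaw 0.005 open 0.115 ff 38.9 F [-1.1  0.7  0.6] t 3.2 q [ 0.08  0.32  1.95 -0.    0.87 -0.06]
```

Gripped: opening 0.115, pad force 39 N. Lifting straight up.

Call:
move_arm:
  plan:
    - {"x":0,"y":0,"z":-0.01,"yaw":0,"fingers":1}
    - {"x":0,"y":0,"z":-0.03,"yaw":0,"fingers":1}
    - {"x":0,"y":0,"z":-0.055,"yaw":0,"fingers":1}
    - {"x":0,"y":0,"z":-0.08,"yaw":0,"fingers":1}
    - {"x":0,"y":0,"z":-0.1,"yaw":0,"fingers":1}

```text
time: 3.7
eef_pos: [0.5553, 0.1471, 0.1291]
tcp_rot: [0.656, 0.755, 0.001, 0.001]
contact_force: [0.4, 0.2, -0.7]
opening: 0.115
finger_force: 39.0
```

```bash
python3 g.py .5355 -.1 .127
```

```text
tcp [0.5553 0.1471 0.1291] shift [-0.2418 -0.0543  0.002 ] yaw 0.005 open 0.115 ff 39.0 F [ 0.4  0.2 -0.7] t 3.7 q [ 0.08  0.17  1.91  0.    1.06 -0.06]
```

Call:
move_arm:
  plan:
    - {"x":-0.025,"y":-0.006,"z":0,"yaw":0,"fingers":1}
    - {"x":-0.06,"y":-0.014,"z":0,"yaw":0,"fingers":1}
    - {"x":-0.095,"y":-0.022,"z":0,"yaw":0,"fingers":1}
    - {"x":-0.13,"y":-0.03,"z":0,"yaw":0,"fingers":1}
    - {"x":-0.165,"y":-0.037,"z":0,"yaw":0,"fingers":1}

```text
time: 4.2
eef_pos: [0.541, -0.0229, 0.1275]
tcp_rot: [0.655, 0.755, 0.0, 0.0]
contact_force: [1.5, 0.4, -0.6]
opening: 0.116
finger_force: 39.0
```

Call:
move_arm:
  plan:
    - {"x":-0.03,"y":-0.006,"z":0,"yaw":0,"fingers":1}
    - {"x":-0.05,"y":-0.012,"z":0,"yaw":0,"fingers":1}
    - {"x":-0.07,"y":-0.016,"z":0,"yaw":0,"fingers":1}
    - {"x":-0.077,"y":-0.017,"z":0,"yaw":0,"fingers":1}
    - {"x":-0.077,"y":-0.017,"z":0,"yaw":0,"fingers":1}

```text
time: 4.7
eef_pos: [0.5354, -0.1009, 0.1273]
tcp_rot: [0.656, 0.755, 0.0, 0.0]
contact_force: [0.1, 0.1, -0.3]
opening: 0.115
finger_force: 39.0
```

```bash
python3 g.py .5355 -.1 .0338;  python3 - <<'E'
from h import *
I={n:ctrl.read_camera(n) for n in M}
s=ctrl.get_state();p=s["eef_pos"];print(proj("top",p),proj("side",p))
b=crop("side",I["side"],306,195,130,110,6,"pics/g2.png")
E
```

```text
tcp [ 0.5354 -0.1009  0.1273] shift [0.0009 0.0002 0.0935] yaw 0.0034 open 0.115 ff 39.0 F [ 0.1  0.1 -0.3] t 4.7 q [-0.37  0.11  1.98  0.    1.05 -0.51]
[[294.29851728 206.99521042]] [[266.79318675 198.30371012]]
```

View pics/g2.png

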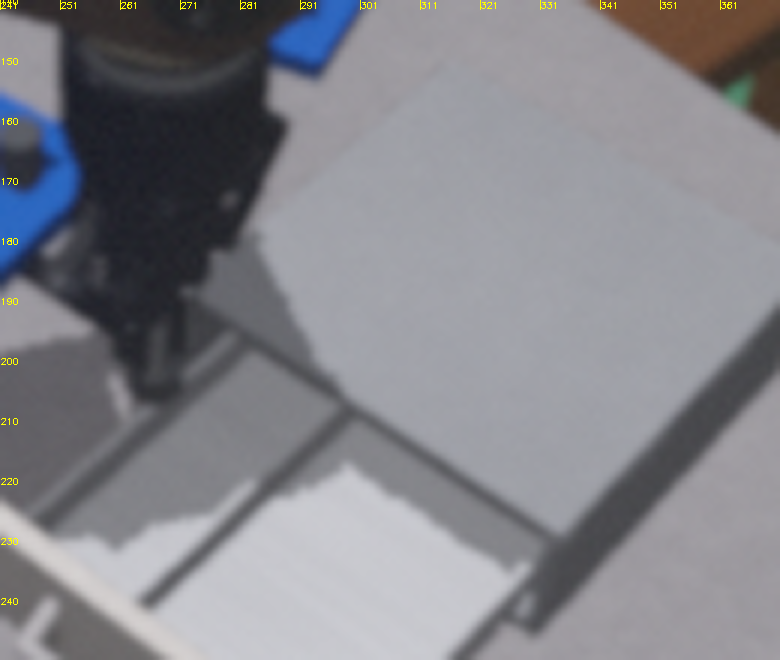

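The crop shows the part still in the fingers with its foot at side (266,205), above the narrow compartment (floor about (268,222)). I'll lower it into place.

Call:
move_arm:
  plan:
    - {"x":0.001,"y":0,"z":0.02,"yaw":0,"fingers":1}
    - {"x":0.001,"y":0,"z":0.045,"yaw":0,"fingers":1}
    - {"x":0.001,"y":0,"z":0.07,"yaw":0,"fingers":1}
    - {"x":0.001,"y":0,"z":0.085,"yaw":0,"fingers":1}
    - {"x":0.001,"y":0,"z":0.085,"yaw":0,"fingers":1}

```text
time: 5.3
eef_pos: [0.5332, -0.0977, 0.0393]
tcp_rot: [0.655, 0.756, -0.001, -0.003]
contact_force: [0.9, 0.1, -1.4]
opening: 0.116
finger_force: 39.0
```

```bash
python3 g.py .5355 -.1 .0328
```

```text
tcp [ 0.5332 -0.0977  0.0393] shift [-0.0027  0.002   0.0065] yaw 0.0061 open 0.116 ff 39.0 F [ 0.9  0.1 -1.4] t 5.3 q [-0.37  0.24  2.02  0.    0.88 -0.51]
```

Call:
move_arm:
  plan:
    - {"x":-0.001,"y":0.001,"z":0.001,"yaw":0,"fingers":1}
    - {"x":-0.001,"y":0.001,"z":0.003,"yaw":0,"fingers":1}
    - {"x":-0.001,"y":0.001,"z":0.005,"yaw":0,"fingers":1}
    - {"x":-0.001,"y":0.001,"z":0.006,"yaw":0,"fingers":1}
    - {"x":-0.001,"y":0.001,"z":0.006,"yaw":0,"fingers":1}

```text
time: 5.8
eef_pos: [0.5363, -0.1002, 0.0361]
tcp_rot: [0.656, 0.755, 0.0, 0.0]
contact_force: [-0.0, -0.5, -0.9]
opening: 0.116
finger_force: 39.0
```

```bash
python3 g.py .5355 -.1 .0328
```

```text
tcp [ 0.5363 -0.1002  0.0361] shift [ 0.0003 -0.0008  0.0033] yaw 0.0049 open 0.116 ff 39.0 F [-0.  -0.5 -0.9] t 5.8 q [-0.37  0.25  2.02 -0.    0.87 -0.51]
```

Call:
move_arm:
  plan:
    - {"z":0.001,"x":0,"y":0,"yaw":0,"fingers":1}
    - {"z":0.002,"x":0,"y":0,"yaw":0,"fingers":1}
    - {"z":0.003,"x":0,"y":0,"yaw":0,"fingers":1}
    - {"z":0.0035,"x":0,"y":0,"yaw":0,"fingers":1}
    - {"z":0.0035,"x":0,"y":0,"yaw":0,"fingers":1}

```text
time: 6.3
eef_pos: [0.5363, -0.1001, 0.0327]
tcp_rot: [0.656, 0.755, -0.0, -0.0]
contact_force: [-1.6, 0.3, 3.0]
opening: 0.113
finger_force: 39.3
```

```bash
python3 g.py .5355 -.1 .0328
```

```text
tcp [ 0.5363 -0.1001  0.0327] shift [ 0.0002 -0.0007 -0.0001] yaw 0.005 open 0.113 ff 39.3 F [-1.6  0.3  3. ] t 6.3 q [-0.37  0.26  2.02 -0.    0.87 -0.51]
```

An upward force of 3 N shows the foot is on the floor. Releasing gently.

Call:
move_arm:
  plan:
    - {"z":0,"x":0,"y":0,"yaw":0,"fingers":0.85}
    - {"z":0,"x":0,"y":0,"yaw":0,"fingers":0.8}
    - {"z":0,"x":0,"y":0,"yaw":0,"fingers":0.7}
    - {"z":0,"x":0,"y":0,"yaw":0,"fingers":0.6}
    - {"z":0,"x":0,"y":0,"yaw":0,"fingers":0.6}
  force: 20

```text
time: 6.8
eef_pos: [0.5362, -0.1001, 0.0323]
tcp_rot: [0.656, 0.755, 0.0, 0.0]
contact_force: [-0.0, -0.1, -0.2]
opening: 0.4
finger_force: 0.0
```

Call:
move_arm:
  plan:
    - {"z":-0.005,"x":0,"y":0,"yaw":0,"fingers":0.6}
    - {"z":-0.02,"x":0,"y":0,"yaw":0,"fingers":0.6}
    - {"z":-0.045,"x":0,"y":0,"yaw":0,"fingers":0.6}
    - {"z":-0.075,"x":0,"y":0,"yaw":0,"fingers":0.6}
    - {"z":-0.1,"x":0,"y":0,"yaw":0,"fingers":0.6}

```text
time: 7.3
eef_pos: [0.5368, -0.1003, 0.1353]
tcp_rot: [0.656, 0.755, 0.0, 0.001]
contact_force: [0.8, 0.5, 0.6]
opening: 0.401
finger_force: 0.0
```

```bash
python3 g.py .42 -.1723 .13;  python3 - <<'E'
from h import *
I={n:ctrl.read_camera(n) for n in M}
a=crop("top",I["top"],304,200,60,80,6,None)
b=crop("side",I["side"],272,200,70,80,6,None)
cv2.imwrite("pics/g3.png",np.hstack([a,b]))
E
```

```text
tcp [ 0.5368 -0.1003  0.1353] shift [-0.0549 -0.1258  0.0051] yaw 0.0051 open 0.401 ff 0.0 F [0.8 0.5 0.6] t 7.3 q [-0.37  0.1   1.97 -0.    1.06 -0.51]
```

View pics/g3.png

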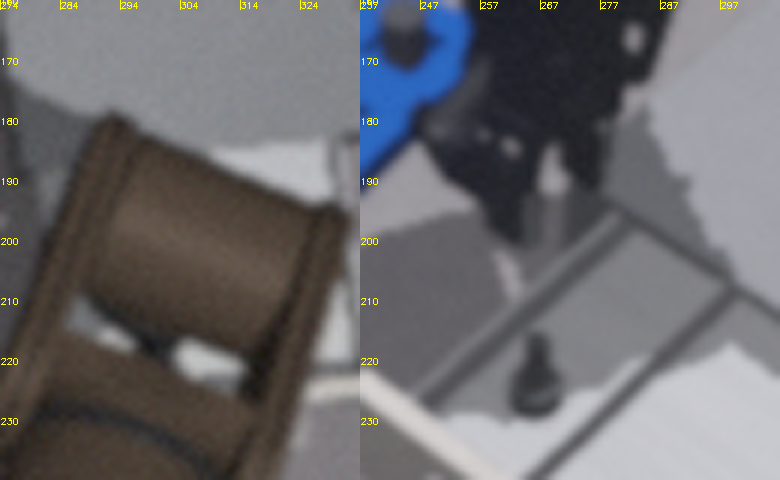

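The part is standing on its foot in the narrow compartment, at side (266,224). Next I'll close the fingers and move in front of the pull.

```bash
python3 g.py .41 -.1737 .1353
```

```text
tcp [ 0.5394 -0.1012  0.1383] shift [-0.0535 -0.1383  0.002 ] yaw 0.0052 open 0.401 ff 0.0 F [ 0.5 -0.7 -0. ] t 7.4 q [-0.37  0.1   1.97  0.    1.06 -0.51]
```

Call:
move_arm:
  plan:
    - {"x":-0.01,"y":-0.025,"z":0,"yaw":0,"fingers":0.7}
    - {"x":-0.022,"y":-0.055,"z":0,"yaw":0,"fingers":0.8}
    - {"x":-0.034,"y":-0.085,"z":0,"yaw":0,"fingers":1}
    - {"x":-0.046,"y":-0.115,"z":0,"yaw":0,"fingers":1}
    - {"x":-0.053,"y":-0.137,"z":0,"yaw":0,"fingers":1}

```text
time: 7.9
eef_pos: [0.4062, -0.1721, 0.1319]
tcp_rot: [0.656, 0.755, -0.0, -0.0]
contact_force: [-0.6, 0.3, -0.4]
opening: -0.002
finger_force: 0.0
```

```bash
python3 g.py .41 -.1737 .03
```

```text
tcp [ 0.4062 -0.1721  0.1319] shift [-0.0021  0.0036  0.1019] yaw 0.0044 open -0.002 ff 0.0 F [-0.6  0.3 -0.4] t 7.9 q [-0.63 -0.13  2.22 -0.    1.06 -0.77]
```

Call:
move_arm:
  plan:
    - {"x":-0.001,"y":0,"z":0.02,"yaw":0,"fingers":1}
    - {"x":-0.002,"y":0,"z":0.045,"yaw":0,"fingers":1}
    - {"x":-0.002,"y":0,"z":0.07,"yaw":0,"fingers":1}
    - {"x":-0.002,"y":0,"z":0.09,"yaw":0,"fingers":1}
    - {"x":-0.002,"y":0,"z":0.1,"yaw":0,"fingers":1}

```text
time: 8.4
eef_pos: [0.4068, -0.1728, 0.0303]
tcp_rot: [0.656, 0.755, -0.0, -0.002]
contact_force: [0.1, -0.1, -0.0]
opening: 0.0
finger_force: 0.0
```

```bash
python3 g.py .41 -.1737 .03
```

```text
tcp [ 0.4068 -0.1728  0.0303] shift [-0.0013  0.003   0.0003] yaw 0.0048 open 0.0 ff 0.0 F [ 0.1 -0.1 -0. ] t 8.4 q [-0.63  0.05  2.26 -0.    0.83 -0.77]
```

Approaching the pull slowly.

Call:
move_arm:
  plan:
    - {"x":-0.001,"y":0.006,"z":0,"yaw":0,"fingers":1}
    - {"x":-0.001,"y":0.012,"z":0,"yaw":0,"fingers":1}
    - {"x":-0.001,"y":0.017,"z":0,"yaw":0,"fingers":1}
    - {"x":-0.001,"y":0.021,"z":0,"yaw":0,"fingers":1}
    - {"x":-0.001,"y":0.025,"z":0,"yaw":0,"fingers":1}

```text
time: 8.9
eef_pos: [0.434, -0.1716, 0.0332]
tcp_rot: [0.655, 0.755, -0.0, 0.001]
contact_force: [-2.7, -0.3, 3.0]
opening: 0.002
finger_force: 1.3
```

Call:
move_arm:
  plan:
    - {"x":0,"y":0.003,"z":0,"yaw":0,"fingers":1}
    - {"x":0,"y":0.006,"z":0,"yaw":0,"fingers":1}
    - {"x":0,"y":0.01,"z":0,"yaw":0,"fingers":1}
    - {"x":0,"y":0.015,"z":0,"yaw":0,"fingers":1}
    - {"x":0,"y":0.02,"z":0,"yaw":0,"fingers":1}

```text
time: 9.4
eef_pos: [0.4533, -0.1685, 0.0324]
tcp_rot: [0.656, 0.755, -0.0, 0.0]
contact_force: [-1.3, -1.3, 3.3]
opening: 0.002
finger_force: 1.4
```

```bash
python3 g.py .576 -.151 .03;  python3 - <<'E'
from h import *
b=crop("side",ctrl.read_camera("side"),285,220,110,90,6,"pics/g4.png")
E
```

```text
tcp [ 0.4533 -0.1685  0.0324] shift [1.000e-04 1.239e-01 2.400e-03] yaw 0.0049 open 0.002 ff 1.4 F [-1.3 -1.3  3.3] t 9.4 q [-0.57  0.14  2.16 -0.    0.84 -0.71]
```

View pics/g4.png

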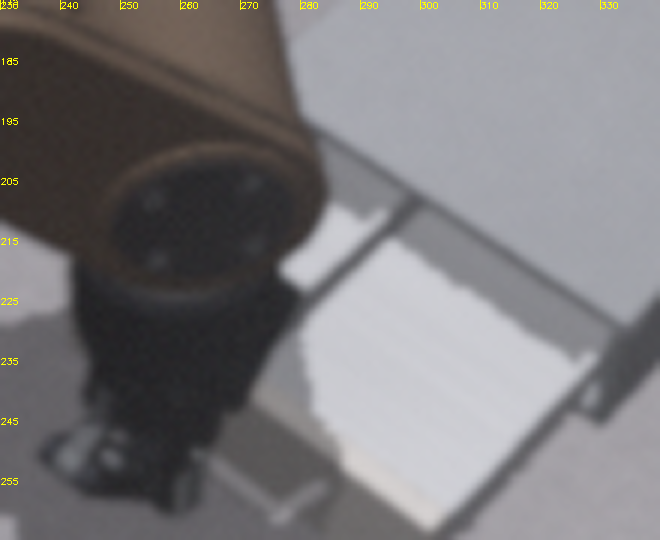

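The crop shows the fingers against the pull at about (268,252) and the drawer moving, with about 3 N of force. I'll keep pushing gently and slow down before the stop.

Call:
move_arm:
  plan:
    - {"x":0,"y":0.005,"z":0.001,"yaw":0,"fingers":1}
    - {"x":0,"y":0.011,"z":0.001,"yaw":0,"fingers":1}
    - {"x":0,"y":0.018,"z":0.001,"yaw":0,"fingers":1}
    - {"x":0,"y":0.025,"z":0.001,"yaw":0,"fingers":1}
    - {"x":0,"y":0.032,"z":0.001,"yaw":0,"fingers":1}

```text
time: 9.95
eef_pos: [0.4848, -0.1635, 0.0309]
tcp_rot: [0.656, 0.755, -0.0, -0.001]
contact_force: [-2.5, -0.4, -0.3]
opening: -0.001
finger_force: 1.0
```

Call:
move_arm:
  plan:
    - {"x":0,"y":0.007,"z":0,"yaw":0,"fingers":1}
    - {"x":0,"y":0.014,"z":0,"yaw":0,"fingers":1}
    - {"x":0,"y":0.021,"z":0,"yaw":0,"fingers":1}
    - {"x":0,"y":0.028,"z":0,"yaw":0,"fingers":1}
    - {"x":0,"y":0.035,"z":0,"yaw":0,"fingers":1}

```text
time: 10.45
eef_pos: [0.5196, -0.1587, 0.0311]
tcp_rot: [0.656, 0.755, -0.0, -0.0]
contact_force: [-2.8, 1.2, -1.8]
opening: -0.0
finger_force: 0.9
```

```bash
python3 g.py .558 -.1535 .03
```

```text
tcp [ 0.5196 -0.1587  0.0311] shift [-0.0002  0.0387  0.0011] yaw 0.005 open -0.0 ff 0.9 F [-2.8  1.2 -1.8] t 10.45 q [-0.48  0.26  2.02  0.    0.86 -0.62]
```

Call:
move_arm:
  plan:
    - {"x":0,"y":0.006,"z":0,"yaw":0,"fingers":1}
    - {"x":0,"y":0.011,"z":0,"yaw":0,"fingers":1}
    - {"x":0,"y":0.016,"z":0,"yaw":0,"fingers":1}
    - {"x":0,"y":0.02,"z":0,"yaw":0,"fingers":1}
    - {"x":0,"y":0.024,"z":0,"yaw":0,"fingers":1}

```text
time: 10.95
eef_pos: [0.5434, -0.1557, 0.0314]
tcp_rot: [0.656, 0.755, 0.0, 0.0]
contact_force: [-2.8, -0.2, -0.2]
opening: -0.001
finger_force: 0.8
```

Call:
move_arm:
  plan:
    - {"x":0,"y":0.002,"z":0,"yaw":0,"fingers":1}
    - {"x":0,"y":0.004,"z":0,"yaw":0,"fingers":1}
    - {"x":0,"y":0.006,"z":0,"yaw":0,"fingers":1}
    - {"x":0,"y":0.008,"z":0,"yaw":0,"fingers":1}
    - {"x":0,"y":0.01,"z":0,"yaw":0,"fingers":1}

```text
time: 11.45
eef_pos: [0.5531, -0.1543, 0.0315]
tcp_rot: [0.656, 0.755, 0.0, 0.0]
contact_force: [-2.3, -0.7, 0.5]
opening: -0.0
finger_force: 0.8
```

```bash
python3 g.py .558 -.1535 .03
```

```text
tcp [ 0.5531 -0.1543  0.0315] shift [0.0001 0.0049 0.0015] yaw 0.0049 open -0.0 ff 0.8 F [-2.3 -0.7  0.5] t 11.45 q [-0.45  0.31  1.95 -0.    0.88 -0.59]
```

Still only sliding friction, so I'll creep forward until it reaches the stop.

Call:
move_arm:
  plan:
    - {"x":0,"y":0.0015,"z":0,"yaw":0,"fingers":1}
    - {"x":0,"y":0.003,"z":0,"yaw":0,"fingers":1}
    - {"x":0,"y":0.0045,"z":0,"yaw":0,"fingers":1}
    - {"x":0,"y":0.006,"z":0,"yaw":0,"fingers":1}

```text
time: 11.85
eef_pos: [0.5591, -0.1534, 0.0314]
tcp_rot: [0.656, 0.755, 0.0, 0.0]
contact_force: [-1.5, 0.2, 0.4]
opening: 0.0
finger_force: 0.8
```

Call:
move_arm:
  plan:
    - {"x":0,"y":0.001,"z":0,"yaw":0,"fingers":1}
    - {"x":0,"y":0.002,"z":0,"yaw":0,"fingers":1}
    - {"x":0,"y":0.003,"z":0,"yaw":0,"fingers":1}
    - {"x":0,"y":0.004,"z":0,"yaw":0,"fingers":1}

```text
time: 12.25
eef_pos: [0.5629, -0.1529, 0.0314]
tcp_rot: [0.656, 0.755, -0.0, -0.0]
contact_force: [-3.7, -0.0, 2.0]
opening: 0.001
finger_force: 1.9
```

Call:
move_arm:
  plan:
    - {"x":0,"y":0.001,"z":0,"yaw":0,"fingers":1}
    - {"x":0,"y":0.0015,"z":0,"yaw":0,"fingers":1}
    - {"x":0,"y":0.002,"z":0,"yaw":0,"fingers":1}

```text
time: 12.55
eef_pos: [0.5631, -0.1528, 0.0312]
tcp_rot: [0.655, 0.755, -0.002, -0.002]
contact_force: [-9.2, -1.0, 5.5]
opening: -0.001
finger_force: 4.8
```

The TCP has stopped and the force is up to 9 N, so the drawer is at its stop. Backing off and rising.

Call:
move_arm:
  plan:
    - {"x":0,"y":-0.004,"z":0,"yaw":0,"fingers":1}
    - {"x":0,"y":-0.014,"z":0,"yaw":0,"fingers":1}
    - {"x":0,"y":-0.034,"z":0,"yaw":0,"fingers":1}
    - {"x":0,"y":-0.059,"z":0,"yaw":0,"fingers":1}
    - {"x":0,"y":-0.075,"z":-0.02,"yaw":0,"fingers":1}

```text
time: 13.05
eef_pos: [0.4869, -0.1617, 0.0486]
tcp_rot: [0.656, 0.755, -0.0, -0.003]
contact_force: [0.2, 0.1, 0.2]
opening: -0.001
finger_force: 0.0
```

Call:
move_arm:
  plan:
    - {"x":0,"y":0,"z":-0.03,"yaw":0,"fingers":1}
    - {"x":0.04,"y":0,"z":-0.07,"yaw":0,"fingers":1}
    - {"x":0.08,"y":0,"z":-0.1,"yaw":0,"fingers":1}
    - {"x":0.12,"y":0,"z":-0.13,"yaw":0,"fingers":1}
    - {"x":0.16,"y":0,"z":-0.15,"yaw":0,"fingers":1}

```text
time: 13.55
eef_pos: [0.4684, -0.0047, 0.2031]
tcp_rot: [0.656, 0.755, 0.001, 0.002]
contact_force: [1.1, 0.0, 0.3]
opening: 0.002
finger_force: 0.0
```

```bash
python3 - <<'E'
from h import *
im=ctrl.read_camera("side");cv2.imwrite("pics/end.png",cv2.resize(im[:,:,::-1],(800,600),interpolation=cv2.INTER_CUBIC))
p=[.6096,-.1464,.1361]
for o in(0,.127):print(o,proj("side",place([(-.012-o,.096,.066),(-.012-o,-.096,.066)],*p)).round(1)*1.5625)
E
```

```text
0 [[420.      302.65625]
 [513.90625 365.9375 ]]
0.127 [[367.1875 347.5   ]
 [462.8125 419.6875]]
```

View pics/end.png

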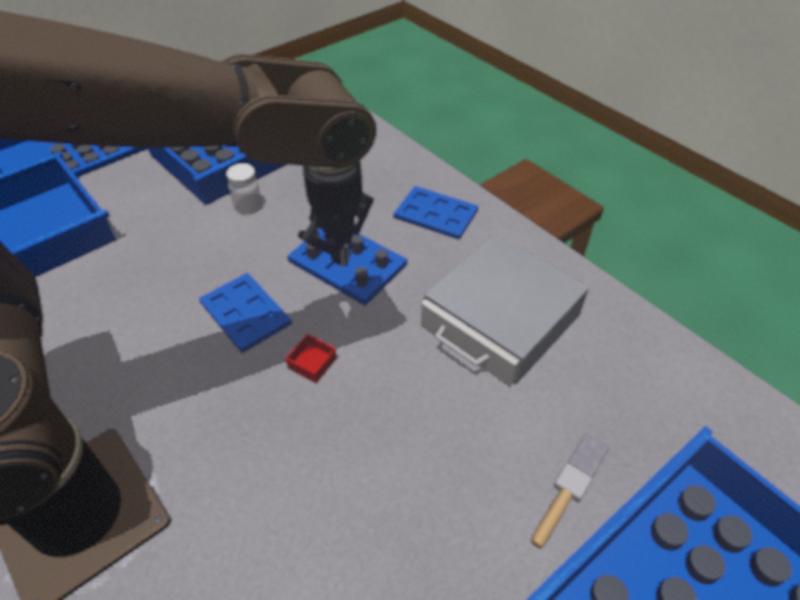

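The drawer panel is flush with the unit: its top edge runs from (422,303) to (512,365), close to the (420,303)–(514,366) predicted for fully shut. The bystanders and the slugs in view look undisturbed. Handing in.

```bash
python3 -c "
from plant import ctrl
print(ctrl.sign_off())"
```

```text
the job is handed in; nothing more can be done
None
```

I stood the stray part upright in the narrow compartment and pushed the drawer gently to its stop; the job is handed in at about 13.6 s, though I couldn't see inside the shut drawer to confirm the part is still standing.

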